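# Close the paper guide of a desk punch by its thumbwheel and punch the pad

## Task

A pad of cards lies loose and a little crooked in the bed of the electric hole punch. With a fingertip on the exposed rim of the recessed thumbwheel, roll it gently, stroke after stroke, until the sliding guide has squared the pad up and nipped it snugly against the fence; then press the start key fully down and let it come up again. Move the pad by the wheel only, never touching the pad, guide or fence, do not press the key before the pad is snug, and leave the other things on the desk alone.

Things in the scene. Friction and masses are not known exactly. Their poses are not given: they have to be found in the camera images.
- punch: grey and black electric punch, fixed, 200 (x) x 260 (y) x 62 mm. Origin at the centre of its underside, 4 to 18 mm above the desk on screw feet; x from the open bed (x -100 to +20 mm) to the housing (+20 to +100 mm), y to the fence's side, z up. Bed surface 14 mm, flat housing top 62 mm above the origin. A throat under the housing front (x +20 to +50, 22 mm high) takes the pad's rear edge
- wheel: black ribbed thumbwheel, radius 20, 10 mm wide, in a slot in the housing top at x +60, y -60 mm of the punch. Origin at its centre, z +49; axle along the punch's x. Rolling the rim's top to +y of the punch closes the guide: 12 mm per radian (20 mm of rim). Turns by friction only, resists with 3 N at the rim, stays where left; once the pad is nipped it stops and the fingertip slips
- wheel_crest (a point): top of the wheel's exposed rim, at z +69 mm of the punch, 7 mm above the housing top, over the axle (fixed to the punch). The wheel does not give: a press stiffens by 10 to 20 N a mm, so come down slowly (12 mm/s or less), stop by force. 8 to 11 N of downward press rolls it well, and carried on until the fingertip slips nips the pad (2.5 N or more); more than 18 N on the wheel breaks it
- guide: aluminium bar 106 x 10 x 22 mm with a black foot, on the bed at the pad's -y side; slides along the punch's y, driven by the wheel only. Origin on its working face (towards the pad) at bed height, at x 0 of the punch; axes as the punch's. Its face starts 47 mm to the -y side of the punch's middle
- fence: the like bar at the pad's +y side, held fast at a setting that varies: working face 46 to 60 mm to the +y side of the punch's middle. Origin on its working face (towards the pad) at bed height, at x 0 of the punch; axes as the punch's
- pad: loose pad of white cards on a cardboard back with a grey bound edge, 105 (x) x 75 (y) x 13 mm, 0.09 kg, lying in the bed with its rear edge in the throat. Origin at the centre of its underside, on the bed; x along its length, y across. Snug means both long sides lie against the bars: its origin 37.5 mm from each working face
- key (a joint): travel of the start key in m, 0 up, 0.006 fully down; a spring brings it up, fully down takes about 5 N
- key_top (a point): centre of the top of the round grey start key, radius 13 mm, on a black collar on top of the housing at x +60, y +75 mm of the punch; it is pressed straight down
- stapler: stapler, 140 x 36 x 50 mm, on the desk beside the punch; origin under its centre
- highlighter: highlighter pen, 130 x 26 x 16 mm, lying on the desk; origin under its middle
- glue_pot: white glue pot, 52 mm wide, 65 mm high, standing on the desk; origin under its centre

How it is judged:
On the way, in this order (a step that is already met when the one before it is completed fails the run):
1. the pad is squared up and nipped between guide and fence (y of pad in the frame of fence between -0.039 and -0.036 m and y of pad in the frame of guide between 0.036 and 0.039 m and angle between the y axis of pad and the y axis of punch, either way round below 0.03 rad and contact force between guide and pad above 2.5 N), for 0.1 s.
2. then the start key is pressed fully down (value of joint key above 0.005 m), for 0.05 s.
At the end, for the whole second after the job is handed in: The pad lies square (within 0.03 rad) and at rest between guide and fence, each long side within 1.5 mm of its bar, after the guide has nipped it with more than 2.5 N; the key has come up again (under 1.5 mm down) after having been at least 5 mm down (y of pad in the frame of fence between -0.039 and -0.036 m and y of pad in the frame of guide between 0.036 and 0.039 m and angle between the y axis of pad and the y axis of punch, either way round below 0.03 rad and value of joint key below 0.0015 m and linear speed of pad below 0.01 m/s); the robot touches nothing.
It fails at once if the thumbwheel is pressed with more than 18 N (contact force between anything else and wheel above 18 N).
It fails at once if the robot touches the pad, the guide or the fence (over 0.5 N) (contact force between any of the fingers, the arm and pad above 0.5 N or contact force between any of the fingers, the arm and guide above 0.5 N or contact force between any of the fingers, the arm and fence above 0.5 N).
It fails at once if the key is pressed (over 3 mm) while the pad is not snug and square (value of joint key above 0.003 m and not (y of pad in the frame of fence between -0.039 and -0.036 m and y of pad in the frame of guide between 0.036 and 0.039 m and angle between the y axis of pad and the y axis of punch, either way round below 0.03 rad)).
It fails at once if the stapler, highlighter or glue pot is moved by more than 15 mm (distance of any of stapler, highlighter, glue_pot from where it was at the start of the episode above 0.015 m).
It also fails if it takes over 61 s, if anything falls off the work surface, if the arm or the gripper's body presses on something with over 40 N, if the wrist force passes 120 N, or if a joint passes its speed limit or range.

## Robot

A 7-joint arm with a two-finger parallel gripper is mounted at the origin on the work surface. World frame = base frame: x ahead of the robot, y to its left, z up, the work surface at z = 0. Lengths are in m, angles in rad, forces in N, time in s.
With the tool pointing down it reaches from about 0.4 to 0.85 m from the base axis. Payload 10.4 kg.
Tool frame: the origin (TCP) lies at the centre of the arm's flange, where the gripper is bolted on; the fingertips stand 182 mm ahead of it and the grasp point (between the pads) lies r.grasp_offset ahead of it (r.grasp_offset is the distance from the TCP to the grasp point, in m); z points along the fingers, y is the line along which they close (so a half turn about z gives the same grasp; the last joint's range is limited). The gripper opens to 87 mm and grips with 3 to 60 N. Pads are 19 mm wide; open, the fingers measure 117 mm over their backs; the gripper's body (75 mm by 190 mm) begins 51 mm behind the grasp point.
Start: joints at [1.112, 0.332, -0.065, 1.46, 0.022, 1.35, -0.088], TCP at [0.264, -0.567, 0.405] pointing down, gripper open.
Joint ranges: [-2.6, 2.6], [-0.5, 2.12], [-1.47, 1.34], [0.16, 2.42], [-1.27, 4.41], [0.06, 2.06], [-2.6, 2.6]. Speed limits (rad/s): [2.22, 2.22, 2.79, 2.79, 3.14, 3.14, 3.14].

## Interface

Orientations are given as a unit quaternion [x, y, z, w].
In Python, from bench import status, vision, job, spotter, r gives the robot as it stands. The module is installed in compiled form; this text tells all that it offers.
- The arm moves only by the tool play_rows, never from a script. Its argument "series" is a list of rows, each a list of 6 numbers: the shift along the tool's x, y, z each as a share of 150 mm, from -1 to 1, then the turn, a rotation vector about the tool's x, y, z each as a share of 30 degrees, from -1 to 1. In form: [[x, y, z, ax, ay, az], ...]. A call has 1 to 5 rows; each row is the pose to reach, as a shift and turn from the pose commanded when the call began, along the tool's axes at that moment; what a row does not reach only later rows make up. A row lasts 1/10 s, in which the tool goes at most 50 mm and 8.59 degrees, less where a joint would pass 70% of its speed; a pose out of reach is approached as far as the arm can. A call with a number of a shift or a turn outside -1 to 1 is refused whole. A call with a gripper value outside its range is refused whole. "fingers" is the opening, from -1 (shut) to 1 (fully open), set as the call begins (left out, the last holds). The fingers move at their own pace and stop on an object; "squeeze" is the grip in N (left out, the last holds). Time passes only in rows, so rows that repeat a pose let the fingers close. It gives the time, the measured TCP pose, the force, the opening and the grip force at its end, in the units of the state.
- status.read_state(): the state, without advancing time (a new reading comes with each control period).
- vision.camera(name): name is "side" or "top" or "wrist"; returns the picture (420x560x3 uint8, blue, green, red); there is no depth.
- vision.calibration(name): a dict with "fx", "fy", "cx", "cy" (pixels), "rvec" (rotation vector, rad) and "tvec" (3), from world to camera coordinates, as OpenCV has them; the wrist camera has in their place "T_tool_cam" (4x4, takes a point from camera to tool coordinates, whose origin is the TCP and whose axes are the flange's). Camera axes: x right, y down, z forward; pixel columns grow to the right and rows downward; lengths in m; the calibration is good to about 2 mm. A picture is of the moment at which its call begins: read the wrist's pose just before it. calibration takes no time and is no camera call.
- job.close_job(): hands the job in; it is judged then, once.
Trained networks look in the newest picture that a camera, given by its name, has taken for a name from the list of things; names that differ only in an ending like _2 or _b are one class to them, and where a whole thing is asked for, a point or a joint stands for the part that bears it (a point fixed in the world has none). Each returns a list of dicts, best first, with "conf" (0 to 1); they miss things now and then, are a little off and sometimes report something else, mostly with a low value. They report only what shows in the picture. A call takes as long as a camera call.
- spotter.boxes_of(camera, name): "point" ([x, y, z] in m, in world coordinates, good to about 4 mm: the middle of the surface that is visible of it).
- spotter.regions_of(camera, name): "pixels" (420x560 bool, what is visible of it).
The state is a dict: "time": time; "joint_positions": joint angles; "joint_vel": joint speeds; "joint_torque": joint torques, N m; "ee_pos": TCP position; "eef_rot": TCP orientation; "ft_force": force on the tool from outside, world axes, zero at the start; "torque": the same for the moment, N m; "width": finger opening in m; "grip_force": force on a finger pad.
Only numpy, scipy, OpenCV 4.12 (cv2) and the standard library are available. Lean on these libraries where they do the work, as an engineer would, in place of code of your own. Each camera call takes 0.05 s, during which the arm holds its last target. There are 200 camera calls.

## Working session

There is one attempt and no reset: what is moved stays moved. The work goes in short steps, Python scripts to look and compute and a tool call to move; the robot and the scene stay as the last step left them, time stands still between calls to the robot, and variables do not carry over. Pictures are saved under pics/ and viewed, at most 10 in all, crops included, and the job is handed in when it is done.

Besides the shell and the picture viewer there is one more tool, called after ">>>" as a command line: name --pt "numbers of a row" for each row, then --argument value for the rest. play_rows: Moves the arm, as the interface text tells. Shift numbers are shares of 150 mm and turn numbers shares of 30 degrees, none past 1 either way. Its arguments: {"type":"object","properties":{"series":{"type":"array","items":{"type":"array","items":{"type":"number"}}},"fingers":{"type":"number"},"squeeze":{"type":"number"}},"required":["series"]}

```bash
mkdir -p pics; cat > h.py <<'E'
from bench import status, vision, job, spotter, r
import numpy as np, cv2
from scipy.spatial.transform import Rotation as R
def snap(c,n): 
    im=vision.camera(c); cv2.imwrite(f'pics/{n}.png',im); return im
def proj(c,P):
    k=vision.calibration(c); K=np.array([[k['fx'],0,k['cx']],[0,k['fy'],k['cy']],[0,0,1]])
    return cv2.projectPoints(np.array(P,float).reshape(-1,3),np.array(k['rvec']),np.array(k['tvec']),K,None)[0][:,0]
def ray(c,uv,z):
    k=vision.calibration(c); Rm=R.from_rotvec(np.array(k['rvec']).ravel()).as_matrix(); t=np.array(k['tvec']).ravel()
    C=-Rm.T@t; d=Rm.T@np.array([(uv[0]-k['cx'])/k['fx'],(uv[1]-k['cy'])/k['fy'],1]); return C+d*(z-C[2])/d[2]
E
python3 - <<'E'
from h import *
np.set_printoptions(precision=4,suppress=True)
print(r.grasp_offset, status.read_state())
for c in ('top','side'):
    snap(c,c+'0')
    for n in ('punch','wheel','key','guide','fence','pad','stapler','highlighter','glue_pot'):
        b=spotter.boxes_of(c,n)[:1]
        m=spotter.regions_of(c,n)[:1]
        cen=np.argwhere(m[0]['pixels']).mean(0)[::-1] if m else None
        print(c,n,[(np.round(x['point'],4),round(x['conf'],2)) for x in b],cen)
print(status.read_state()['time'])
E
```

```text
0.1635 {'time': 0.0, 'joint_positions': array([ 1.1124,  0.3329, -0.0647,  1.461 ,  0.0216,  1.3499, -0.0885]), 'joint_vel': array([ 0.0006, -0.0024,  0.0014, -0.0012,  0.0003,  0.0004, -0.0009]), 'joint_torque': array([ -0.0007, -62.3258,   0.0242, -38.9899,  -0.0613,   0.0398,
         0.0002]), 'ee_pos': array([ 0.2638, -0.5665,  0.4039]), 'eef_rot': array([ 0.9764,  0.2162, -0.0002, -0.0007]), 'ft_force': array([-0.1728,  0.54  , -0.0652]), 'torque': array([ 0.0058, -0.0009, -0.008 ]), 'grip_force': 0.0, 'width': 0.08674733235327745}
top punch [(array([ 0.5226, -0.0875,  0.0464]), 0.76)] [309.2354 225.6779]
top wheel [(array([ 0.5515, -0.145 ,  0.0778]), 0.55)] [335.3934 210.5574]
top key [(array([ 0.5776, -0.0148,  0.0923]), 0.64)] [286.2 200.5]
top guide [(array([ 0.444 , -0.1188,  0.0488]), 0.73)] [325.1463 247.7317]
top fence [(array([ 0.4618, -0.0028,  0.0474]), 0.75)] [335.     210.5439]
top pad [(array([ 0.4818, -0.0687,  0.0368]), 0.61)] [306.3996 236.3865]
top stapler [(array([ 0.5435, -0.2869,  0.0452]), 0.67)] [385.6274 213.2323]
top highlighter [] [158.0511 252.6556]
top glue_pot [(array([0.6553, 0.341 , 0.0486]), 0.51)] [309.2728 225.6264]
side punch [(array([ 0.5216, -0.0427,  0.047 ]), 0.65)] [295.7348 201.1883]
side wheel [(array([ 0.5524, -0.1439,  0.0774]), 0.5)] [294.4314 168.2941]
side key [(array([ 0.5253, -0.0432,  0.0426]), 0.6)] None
side guide [(array([ 0.4603, -0.1188,  0.0387]), 0.7)] [324.0206 193.1581]
side fence [(array([ 0.4717, -0.0013,  0.0409]), 0.58)] [301.4842 222.1547]
side pad [(array([ 0.4855, -0.0657,  0.0355]), 0.79)] [308.1468 204.8836]
side stapler [(array([ 0.5356, -0.3064,  0.0466]), 0.66)] [318.0756 143.2829]
side highlighter [(array([0.442 , 0.3569, 0.0152]), 0.72)] [257.911  350.4706]
side glue_pot [(array([0.6427, 0.3583, 0.0383]), 0.78)] [172.5038 314.7105]
1.9
```

```bash
python3 - <<'E'
import cv2
a=cv2.imread('pics/top0.png')[140:320,200:430]; b=cv2.imread('pics/side0.png')[120:300,200:430]
a=cv2.resize(a,None,fx=1.7,fy=1.7*1.0,interpolation=2)
b=cv2.resize(b,None,fx=1.7,fy=1.7,interpolation=2)
cv2.imwrite('pics/c0.png',cv2.hconcat([a,b]))
E
```

```text
(no output)
```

View pics/c0.png

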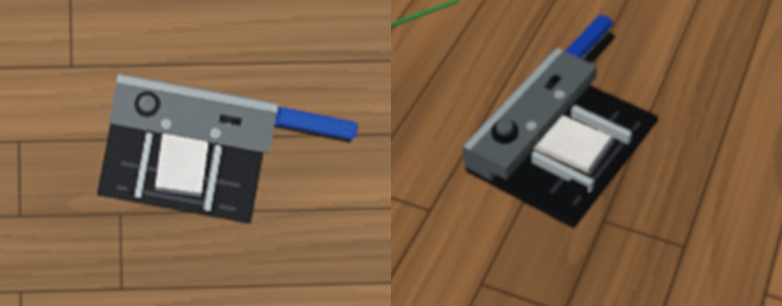

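The pictures show the punch yawed about -11°, with the key at top pixel (286,200), the wheel at (335,211), and the stapler off the -y side. Next I move above the wheel with the fingers shut.

>>> play_rows --pt "0.24 -0.14 0 0 0 0" --pt "0.48 -0.28 0 0 0 0" --pt "0.72 -0.42 0 0 0 0" --pt "0.97 -0.58 0 0 0 0" --pt "0.97 -0.58 0 0 0 0" --fingers -1 --squeeze 20

```text
time: 2.4
ee_pos: [0.3633, -0.421, 0.4053]
eef_rot: [0.975, 0.221, 0.001, -0.0]
ft_force: [0.7, -0.5, 0.2]
width: 0.0552
grip_force: 0.0
```

>>> play_rows --pt "0.24 -0.14 0 0 0 0" --pt "0.48 -0.28 0 0 0 0" --pt "0.72 -0.42 0 0 0 0" --pt "0.97 -0.58 0 0 0 0" --pt "0.97 -0.58 0 0 0 0"

```text
time: 2.9
ee_pos: [0.4574, -0.2804, 0.4051]
eef_rot: [0.975, 0.221, 0.001, -0.001]
ft_force: [0.5, -0.5, -0.6]
width: 0.0148
grip_force: 0.0
```

>>> play_rows --pt "0.24 -0.14 0 0 0 0.25" --pt "0.48 -0.28 0 0 0 0.5" --pt "0.72 -0.42 0 0 0 0.75" --pt "0.97 -0.58 0 0 0 1" --pt "0.97 -0.58 0 0 0 1"

```text
time: 3.4
ee_pos: [0.5516, -0.14, 0.4048]
eef_rot: [0.999, -0.043, 0.001, -0.001]
ft_force: [0.1, 0.5, 0.7]
width: 0.0003
grip_force: 0.0
```

>>> play_rows --pt "0 0 0.1 0 0 0.213" --pt "0 0 0.2 0 0 0.213" --pt "0 0 0.2 0 0 0.213" --pt "0 0 0.2 0 0 0.213"

```text
time: 3.8
ee_pos: [0.5491, -0.1464, 0.3746]
eef_rot: [0.995, -0.099, -0.0, 0.0]
ft_force: [0.1, -0.2, -0.5]
width: 0.0005
grip_force: 0.0
```

```bash
python3 - <<'E'
from h import *
np.set_printoptions(precision=4,suppress=True)
s=status.read_state(); print(s)
snap('wrist','w0')
print(vision.calibration('wrist'))
for n in ('punch','wheel','key','guide','fence','pad'):
    b=spotter.boxes_of('wrist',n)[:1]; m=spotter.regions_of('wrist',n)[:1]
    cen=np.argwhere(m[0]['pixels']).mean(0)[::-1] if m else None
    print(n,[(np.round(x['point'],4),round(x['conf'],2)) for x in b],cen)
E
```

```text
{'time': 3.8, 'joint_positions': array([ 0.4828,  0.2493, -0.3541,  1.6416,  0.0898,  1.2676, -1.6566]), 'joint_vel': array([-0.0015, -0.0124, -0.0053, -0.0183, -0.0003,  0.0046, -0.0122]), 'joint_torque': array([ -0.0716, -52.9271,  -2.6689, -37.0943,   0.0064,  -0.1339,
         0.0258]), 'ee_pos': array([ 0.5491, -0.1464,  0.3746]), 'eef_rot': array([ 0.9951, -0.0987, -0.0004,  0.    ]), 'ft_force': array([ 0.1295, -0.2035, -0.4632]), 'torque': array([ 0.025 ,  0.0162, -0.0511]), 'grip_force': 0.0, 'width': 0.0005137715847430022}
{'fx': 371.92346615533967, 'fy': 371.92346615533967, 'cx': 279.47697939342936, 'cy': 209.27590035260081, 'T_tool_cam': array([[-0.0001, -0.9587, -0.2843,  0.0778],
       [ 1.    , -0.0001, -0.0001, -0.0002],
       [ 0.    , -0.2843,  0.9587,  0.0202],
       [ 0.    ,  0.    ,  0.    ,  1.    ]])}
punch [(array([ 0.5643, -0.0856,  0.0701]), 0.97)] [200.896  199.0504]
wheel [(array([ 0.5561, -0.1487,  0.0763]), 0.77)] [281.1399 197.5958]
key [(array([ 0.5822, -0.0197,  0.0957]), 0.95)] [ 99.2522 201.6006]
guide [(array([ 0.5038, -0.1322,  0.0459]), 0.38)] None
fence [(array([ 0.5098, -0.0179,  0.0473]), 0.71)] [147.1349 256.4987]
pad [(array([ 0.5025, -0.0731,  0.0416]), 0.71)] [212.6019 254.055 ]
```

View pics/w0.png

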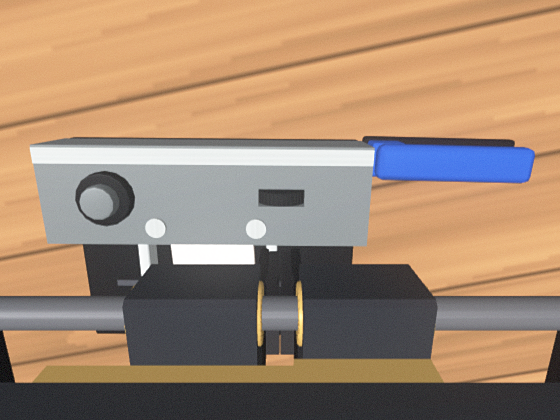

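```bash
cat >> h.py <<'E'
def wray(s,uv,z):
    k=vision.calibration('wrist'); T=np.array(k['T_tool_cam']); Rt=R.from_quat(s['eef_rot']).as_matrix()
    C=s['ee_pos']+Rt@T[:3,3]; d=Rt@T[:3,:3]@np.array([(uv[0]-k['cx'])/k['fx'],(uv[1]-k['cy'])/k['fy'],1]); return C+d*(z-C[2])/d[2]
E
python3 - <<'E'
from h import *
np.set_printoptions(precision=4,suppress=True)
s=status.read_state(); Rt=R.from_quat(s['eef_rot']).as_matrix(); print(Rt)
f=lambda p:(Rt.T@(p-s['ee_pos']))
for n,uv,h in (('wheel',(281.1,197.6),.066),('wheel box',(281.5,197.5),.066),('key',(99,200),.085),('fl',(48,243),.062),('fr',(368,245),.062),('rl',(32,145),.062),('rr',(374,147),.062),('rl2',(35,163),.062),('rr2',(373,164),.062)):
    w=wray(s,uv,.010+h); print(n,w,f(w))
print(ray('top',(335.4,210.6),.077), ray('side',(294.4,168.3),.077),ray('top',(286.3,200.5),.095))
E
```

```text
[[ 0.9802 -0.1979  0.    ]
 [-0.1979 -0.9802 -0.    ]
 [ 0.0001  0.     -1.    ]]
wheel [ 0.5537 -0.1476  0.076 ] [0.0046 0.001  0.2988]
wheel box [ 0.5537 -0.1479  0.076 ] [0.0047 0.0013 0.2988]
key [ 0.5829 -0.0192  0.095 ] [ 0.0078 -0.1307  0.2798]
fl [0.5528 0.0462 0.072 ] [-0.0347 -0.1888  0.3028]
fr [ 0.4994 -0.209   0.072 ] [-0.0364  0.0719  0.3028]
rl [0.63   0.0286 0.072 ] [ 0.0445 -0.1868  0.3028]
rr [ 0.5775 -0.2239  0.072 ] [0.043  0.0711 0.3028]
rl2 [0.6167 0.0316 0.072 ] [ 0.0309 -0.1871  0.3028]
rr2 [ 0.5648 -0.2215  0.072 ] [0.0301 0.0713 0.3028]
[ 0.5519 -0.1485  0.077 ] [ 0.5505 -0.1411  0.077 ] [ 0.5805 -0.0166  0.095 ]
```

>>> play_rows --pt "0.01 0.02 0.2 0 0 0" --pt "0.02 0.04 0.4 0 0 0" --pt "0.03 0.063 0.55 0 0 0" --pt "0.03 0.063 0.66 0 0 0" --pt "0.03 0.063 0.68 0 0 0"

```text
time: 4.95
ee_pos: [0.5512, -0.1559, 0.2706]
eef_rot: [0.995, -0.1, -0.002, -0.0]
ft_force: [-0.2, 0.1, -0.2]
width: 0.0001
grip_force: 0.0
```

>>> play_rows --pt "0 0 0.007 0 0 0" --pt "0 0 0.014 0 0 0" --pt "0 0 0.021 0 0 0" --pt "0 0 0.028 0 0 0" --pt "0 0 0.028 0 0 0"

```text
time: 5.45
ee_pos: [0.552, -0.1559, 0.2689]
eef_rot: [0.995, -0.1, 0.0, 0.0]
ft_force: [-0.1, 0.4, -0.9]
width: 0.0005
grip_force: 0.0
```

```bash
python3 - <<'E'
from h import *
s=snap('side','s1'); w=snap('wrist','w1')
a=cv2.resize(s[120:250,210:400],None,fx=3,fy=3,interpolation=2)
b=cv2.resize(w[150:420,140:420],(390,390),interpolation=2)
cv2.imwrite('pics/c1.png',a); cv2.imwrite('pics/c2.png',cv2.hconcat([cv2.resize(a,(400,390)),b]))
print(status.read_state()['ee_pos'],status.read_state()['ft_force'])
E
```

```text
[ 0.55195513 -0.15588903  0.26880109] [-0.08425017 -0.61106401  0.60426809]
```

View pics/c2.png

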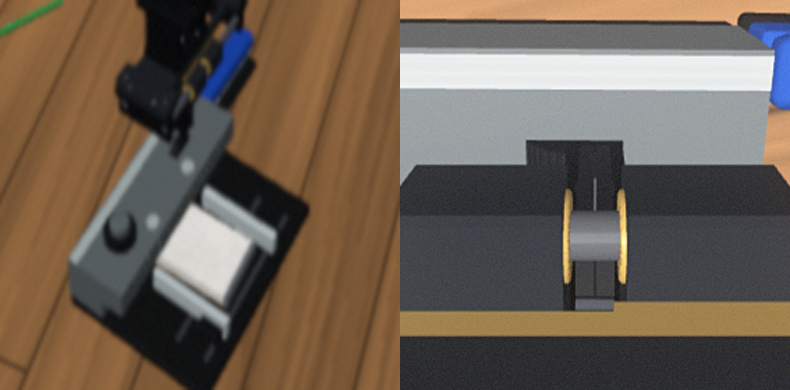

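>>> play_rows --pt "0 0 0.007 0 0 0" --pt "0 0 0.014 0 0 0" --pt "0 0 0.021 0 0 0" --pt "0 0 0.027 0 0 0" --pt "0 0 0.027 0 0 0"

```text
time: 6.05
ee_pos: [0.5519, -0.1559, 0.2643]
eef_rot: [0.995, -0.099, -0.0, 0.0]
ft_force: [-0.5, 0.0, 0.5]
width: 0.0004
grip_force: 0.0
```

>>> play_rows --pt "0 0 0.002 0 0 0" --pt "0 0 0.005 0 0 0" --pt "0 0 0.005 0 0 0"

```text
time: 6.35
ee_pos: [0.5519, -0.1559, 0.2637]
eef_rot: [0.995, -0.1, 0.0, 0.0]
ft_force: [0.3, 0.4, 0.1]
width: 0.0005
grip_force: 0.0
```

>>> play_rows --pt "0 0 0.002 0 0 0" --pt "0 0 0.005 0 0 0" --pt "0 0 0.005 0 0 0"

```text
time: 6.65
ee_pos: [0.5519, -0.1559, 0.2629]
eef_rot: [0.995, -0.099, -0.0, 0.0]
ft_force: [-0.0, 0.2, 0.5]
width: 0.0
grip_force: 0.0
```

>>> play_rows --pt "0 0 0.002 0 0 0" --pt "0 0 0.005 0 0 0" --pt "0 0 0.005 0 0 0"

```text
time: 6.95
ee_pos: [0.5519, -0.1559, 0.2622]
eef_rot: [0.995, -0.099, 0.0, 0.0]
ft_force: [0.2, -0.5, 0.2]
width: 0.0004
grip_force: 0.0
```

>>> play_rows --pt "0 0 0.002 0 0 0" --pt "0 0 0.005 0 0 0" --pt "0 0 0.005 0 0 0"

```text
time: 7.25
ee_pos: [0.5519, -0.1559, 0.2615]
eef_rot: [0.995, -0.1, 0.0, 0.0]
ft_force: [0.4, 0.2, 1.0]
width: 0.0004
grip_force: 0.2
```

>>> play_rows --pt "0 0 0.002 0 0 0" --pt "0 0 0.004 0 0 0" --pt "0 0 0.004 0 0 0"

```text
time: 7.55
ee_pos: [0.552, -0.1559, 0.2612]
eef_rot: [0.995, -0.1, 0.0, 0.0]
ft_force: [-2.0, -0.3, 2.9]
width: 0.0007
grip_force: 2.0
```

>>> play_rows --pt "0 0 0.001 0 0 0" --pt "0 0 0.003 0 0 0" --pt "0 0 0.003 0 0 0"

```text
time: 7.85
ee_pos: [0.552, -0.1559, 0.261]
eef_rot: [0.995, -0.1, 0.0, 0.0]
ft_force: [-2.2, 0.9, 8.0]
width: 0.0005
grip_force: 3.7
```

>>> play_rows --pt "0 -0.02 0.0005 0 0 0" --pt "0 -0.04 0.0005 0 0 0" --pt "0 -0.06 0.0005 0 0 0" --pt "0 -0.08 0.0005 0 0 0" --pt "0 -0.095 0.0005 0 0 0"

```text
time: 8.35
ee_pos: [0.5548, -0.1426, 0.2613]
eef_rot: [0.995, -0.1, 0.0, 0.001]
ft_force: [-2.4, -2.0, 7.7]
width: 0.0007
grip_force: 4.0
```

```bash
python3 - <<'E'
from h import *
s=snap('side','s2'); a=cv2.imread('pics/s1.png')
f=lambda s:cv2.resize(s[160:250,230:350],None,fx=3.3,fy=3.3,interpolation=2)
cv2.imwrite('pics/c3.png',cv2.hconcat([f(a),f(s)]))
q=status.read_state();print(q['ee_pos'],q['ft_force'])
E
```

```text
[ 0.55487593 -0.14217957  0.26119283] [-2.62095492 -1.44735557  8.08716815]
```

View pics/c3.png

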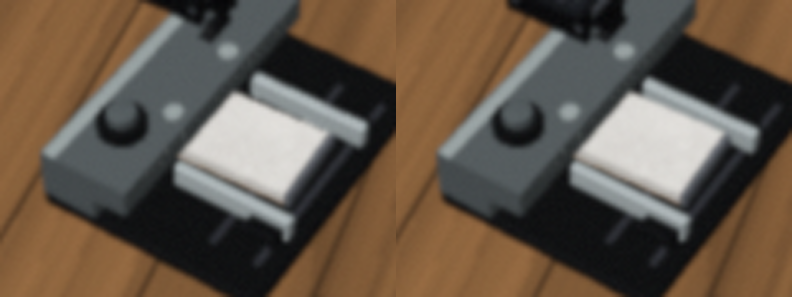

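The guide has moved towards the pad, so rolling works at about 8 N. Now I lift, return and press again.

>>> play_rows --pt "0 0 -0.016 0 0 0" --pt "0 0.05 -0.016 0 0 0" --pt "0 0.095 -0.016 0 0 0" --pt "0 0.095 -0.011 0 0 0" --pt "0 0.095 -0.006 0 0 0"

```text
time: 8.9
ee_pos: [0.5517, -0.1565, 0.2611]
eef_rot: [0.995, -0.1, -0.0, 0.0]
ft_force: [-2.0, -3.0, 3.1]
width: 0.0005
grip_force: 2.1
```

>>> play_rows --pt "0 0 0.001 0 0 0" --pt "0 0 0.003 0 0 0" --pt "0 0 0.005 0 0 0" --pt "0 0 0.006 0 0 0" --pt "0 0 0.006 0 0 0"

```text
time: 9.4
ee_pos: [0.5519, -0.1563, 0.2609]
eef_rot: [0.995, -0.1, 0.0, 0.0]
ft_force: [-3.3, -3.2, 6.8]
width: 0.0007
grip_force: 3.8
```

>>> play_rows --pt "0 -0.02 0.002 0 0 0" --pt "0 -0.04 0.003 0 0 0" --pt "0 -0.06 0.003 0 0 0" --pt "0 -0.08 0.003 0 0 0" --pt "0 -0.1 0.003 0 0 0"

```text
time: 9.9
ee_pos: [0.5551, -0.1413, 0.2611]
eef_rot: [0.995, -0.1, 0.001, 0.0]
ft_force: [-2.7, -2.1, 7.6]
width: 0.0002
grip_force: 3.9
```

>>> play_rows --pt "0 0 -0.02 0 0 0" --pt "0 0 -0.04 0 0 0" --pt "0 0.05 -0.04 0 0 0" --pt "0 0.1 -0.04 0 0 0" --pt "0 0.1 -0.033 0 0 0"

```text
time: 10.4
ee_pos: [0.5515, -0.1577, 0.2647]
eef_rot: [0.995, -0.101, -0.0, 0.0]
ft_force: [0.8, -0.5, 0.4]
width: 0.0002
grip_force: 0.0
```

>>> play_rows --pt "0 0 0.007 0 0 0" --pt "0 0 0.014 0 0 0" --pt "0 0 0.021 0 0 0" --pt "0 0 0.027 0 0 0" --pt "0 0 0.032 0 0 0"

```text
time: 10.9
ee_pos: [0.5521, -0.1556, 0.2609]
eef_rot: [0.995, -0.099, 0.0, 0.0]
ft_force: [-5.0, 1.5, 12.6]
width: 0.0002
grip_force: 6.4
```

```bash
python3 - <<'E'
from h import *
s=snap('side','s3'); cv2.imwrite('pics/c4.png',cv2.resize(s[160:250,230:350],None,fx=4,fy=4,interpolation=2))
q=status.read_state();print(q['ee_pos'],q['ft_force'])
E
```

```text
[ 0.55211262 -0.15558085  0.26096179] [-4.87066216  1.60267772 10.63808738]
```

View pics/c4.png

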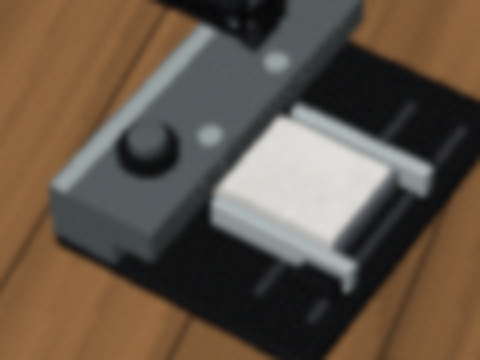

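The guide is nearly against the pad. The press is at about 10.6 N, so I stroke again.

>>> play_rows --pt "0 -0.02 -0.001 0 0 0" --pt "0 -0.04 -0.001 0 0 0" --pt "0 -0.06 -0.001 0 0 0" --pt "0 -0.08 -0.001 0 0 0" --pt "0 -0.1 -0.001 0 0 0"

```text
time: 11.45
ee_pos: [0.5549, -0.1419, 0.2612]
eef_rot: [0.995, -0.1, 0.0, 0.001]
ft_force: [-3.3, -2.2, 6.4]
width: 0.0004
grip_force: 3.3
```

>>> play_rows --pt "0 0 -0.02 0 0 0" --pt "0 0 -0.04 0 0 0" --pt "0 0.05 -0.04 0 0 0" --pt "0 0.1 -0.04 0 0 0" --pt "0 0.1 -0.033 0 0 0"

```text
time: 11.95
ee_pos: [0.5515, -0.1578, 0.265]
eef_rot: [0.995, -0.101, -0.0, 0.0]
ft_force: [-0.2, -0.0, -0.2]
width: 0.0003
grip_force: 0.0
```

>>> play_rows --pt "0 0 0.007 0 0 0" --pt "0 0 0.014 0 0 0" --pt "0 0 0.021 0 0 0" --pt "0 0 0.027 0 0 0" --pt "0 0 0.032 0 0 0"

```text
time: 12.45
ee_pos: [0.5521, -0.1556, 0.261]
eef_rot: [0.995, -0.099, 0.0, 0.0]
ft_force: [-4.0, 0.8, 11.8]
width: 0.0003
grip_force: 5.3
```

>>> play_rows --pt "0 -0.02 0 0 0 0" --pt "0 -0.04 0.001 0 0 0" --pt "0 -0.06 0.002 0 0 0" --pt "0 -0.08 0.003 0 0 0" --pt "0 -0.1 0.003 0 0 0"

```text
time: 12.95
ee_pos: [0.5551, -0.1432, 0.2614]
eef_rot: [0.995, -0.1, 0.001, 0.002]
ft_force: [-0.8, -5.6, 7.7]
width: 0.0004
grip_force: 3.9
```

```bash
python3 - <<'E'
from h import *
s=snap('side','s4'); t=snap('top','t4')
cv2.imwrite('pics/c5.png',cv2.hconcat([cv2.resize(s[160:250,230:350],(480,360),interpolation=2),cv2.resize(t[180:270,250:330],(320,360),interpolation=2)]))
q=status.read_state();print(q['ee_pos'],q['ft_force'])
for n in ('guide','fence','pad'):
  for c in('side','top'):
    print(n,c,[np.round(x['point'],4) for x in spotter.boxes_of(c,n)[:1]])
E
```

```text
[ 0.55531718 -0.14224201  0.26121776] [-0.98921627 -4.36393215  8.2866675 ]
guide side [array([ 0.4564, -0.0893,  0.0437])]
guide top [array([ 0.449 , -0.0931,  0.0485])]
fence side [array([ 0.4735, -0.0021,  0.0417])]
fence top [array([ 0.4626, -0.0027,  0.0451])]
pad side [array([ 0.4878, -0.0538,  0.0378])]
pad top [array([ 0.483 , -0.0497,  0.0372])]
```

View pics/c5.png

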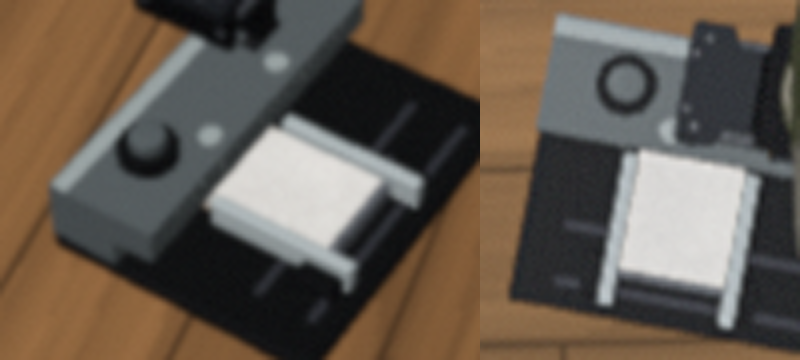

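The pad is almost nipped, with the guide at its side and the tangential force rising. More strokes.

>>> play_rows --pt "0 0 -0.02 0 0 0" --pt "0 0 -0.04 0 0 0" --pt "0 0.05 -0.04 0 0 0" --pt "0 0.1 -0.04 0 0 0" --pt "0 0.1 -0.033 0 0 0"

```text
time: 13.85
ee_pos: [0.5515, -0.1576, 0.2647]
eef_rot: [0.995, -0.101, -0.0, 0.0]
ft_force: [0.2, 0.1, 0.7]
width: 0.0005
grip_force: 0.0
```

>>> play_rows --pt "0 0 0.007 0 0 0" --pt "0 0 0.014 0 0 0" --pt "0 0 0.021 0 0 0" --pt "0 0 0.026 0 0 0" --pt "0 0 0.03 0 0 0"

```text
time: 14.35
ee_pos: [0.5521, -0.1556, 0.261]
eef_rot: [0.995, -0.099, 0.0, 0.0]
ft_force: [-3.9, 1.2, 9.9]
width: 0.0008
grip_force: 5.0
```

>>> play_rows --pt "0 -0.02 0 0 0 0" --pt "0 -0.04 0.001 0 0 0"

```text
time: 14.55
ee_pos: [0.5531, -0.152, 0.2613]
eef_rot: [0.995, -0.1, 0.001, 0.002]
ft_force: [-3.4, -7.1, 9.9]
width: 0.0004
grip_force: 5.0
```

>>> play_rows --pt "0 -0.02 0 0 0 0" --pt "0 -0.04 0.001 0 0 0"

```text
time: 14.75
ee_pos: [0.5545, -0.1459, 0.2614]
eef_rot: [0.995, -0.1, 0.001, 0.002]
ft_force: [-2.2, -7.7, 9.6]
width: 0.0005
grip_force: 4.8
```

>>> play_rows --pt "0 -0.02 0.001 0 0 0" --pt "0 -0.02 0.001 0 0 0"

```text
time: 14.95
ee_pos: [0.5553, -0.1423, 0.2612]
eef_rot: [0.995, -0.1, 0.001, 0.001]
ft_force: [-2.3, -4.0, 7.4]
width: 0.0007
grip_force: 4.0
```

>>> play_rows --pt "0 0 -0.02 0 0 0" --pt "0 0 -0.04 0 0 0" --pt "0 0.05 -0.04 0 0 0" --pt "0 0.1 -0.04 0 0 0" --pt "0 0.1 -0.033 0 0 0"

```text
time: 15.45
ee_pos: [0.5515, -0.1576, 0.2647]
eef_rot: [0.995, -0.101, -0.0, 0.0]
ft_force: [0.2, 0.4, -0.0]
width: 0.0008
grip_force: 0.0
```

>>> play_rows --pt "0 0 0.007 0 0 0" --pt "0 0 0.014 0 0 0" --pt "0 0 0.021 0 0 0" --pt "0 0 0.026 0 0 0" --pt "0 0 0.03 0 0 0"

```text
time: 15.95
ee_pos: [0.5521, -0.1556, 0.261]
eef_rot: [0.995, -0.099, 0.0, 0.0]
ft_force: [-4.0, 0.7, 10.0]
width: 0.0006
grip_force: 5.0
```

>>> play_rows --pt "0 -0.02 0 0 0 0" --pt "0 -0.04 0.001 0 0 0"

```text
time: 16.15
ee_pos: [0.5531, -0.152, 0.2613]
eef_rot: [0.995, -0.1, 0.001, 0.002]
ft_force: [-2.9, -8.2, 9.9]
width: 0.0004
grip_force: 5.0
```

>>> play_rows --pt "0 -0.02 0.001 0 0 0" --pt "0 -0.04 0.001 0 0 0"

```text
time: 16.35
ee_pos: [0.5545, -0.146, 0.2614]
eef_rot: [0.995, -0.1, 0.001, 0.002]
ft_force: [-1.2, -6.7, 7.8]
width: 0.0001
grip_force: 4.3
```

>>> play_rows --pt "0 0 -0.02 0 0 0" --pt "0 0 -0.05 0 0 0" --pt "0 0 -0.2 0 0 0" --pt "0 0 -0.45 0 0 0" --pt "0 0 -0.7 0 0 0"

```text
time: 16.85
ee_pos: [0.554, -0.1437, 0.3659]
eef_rot: [0.995, -0.099, -0.001, -0.0]
ft_force: [0.5, -0.1, 0.4]
width: 0.0006
grip_force: 0.0
```

>>> play_rows --pt "0 -0.25 0 0 0 0" --pt "0 -0.4 0 0 0 0" --pt "0 -0.4 0 0 0 0" --pt "0 -0.4 0 0 0 0"

```text
time: 17.25
ee_pos: [0.5661, -0.085, 0.365]
eef_rot: [0.995, -0.099, -0.0, 0.0]
ft_force: [-0.1, -0.2, 0.2]
width: 0.0002
grip_force: 0.0
```

```bash
python3 - <<'E'
from h import *
np.set_printoptions(precision=4,suppress=True)
q=status.read_state();print(q['ee_pos'],q['eef_rot'],q['ft_force'])
w=snap('wrist','w5')
Rt=R.from_quat(q['eef_rot']).as_matrix()
for n in ('key','wheel','pad','guide','fence'):
    m=spotter.regions_of('wrist',n)[:1]
    if m:
        c=np.argwhere(m[0]['pixels']).mean(0)[::-1]; print(n,c,Rt.T@(wray(q,c,.095)-q['ee_pos']),[x['point'] for x in spotter.boxes_of('wrist',n)[:1]])
s=snap('side','s5')
cv2.imwrite('pics/c6.png',cv2.resize(s[165:245,240:345],None,fx=7,fy=7,interpolation=2))
E
```

```text
[ 0.5661 -0.085   0.365 ] [ 0.9951 -0.0989 -0.0002  0.    ] [-0.14   -0.1588  0.1703]
key [182.3106 211.8734] [ 0.0018 -0.0685  0.27  ] [[0.5819, -0.0177, 0.0947]]
wheel [364.3602 206.7653] [0.0055 0.0591 0.27  ] [[0.5569, -0.1448, 0.0763]]
pad [240.7656 259.0208] [-0.0342 -0.0285  0.27  ] [[0.5805, -0.0152, 0.0963]]
guide [309.7931 259.5172] [-0.0346  0.0219  0.27  ] [[0.5107, -0.0995, 0.0475]]
fence [213.5545 258.8911] [-0.0341 -0.0483  0.27  ] [[0.521, -0.0175, 0.0441]]
```

View pics/c6.png

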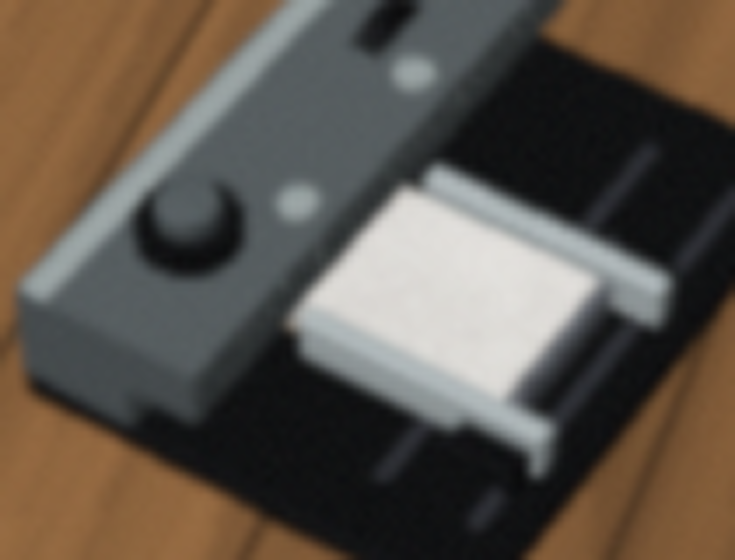

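View pics/w5.png

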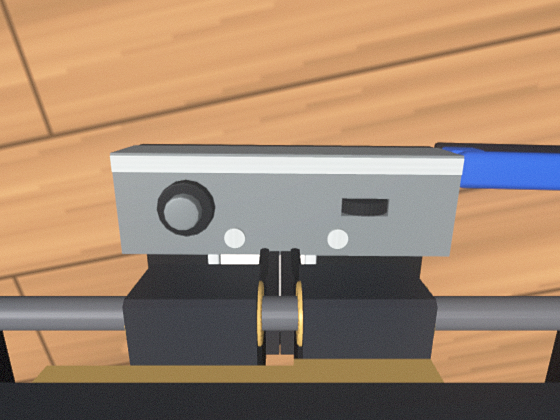

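The view shows the pad held between both bars. Two successive strokes saturated at about 8 N tangential, meaning slip, so it is nipped. Next is the key, at wrist pixel (183,211), world about (0.580, -0.0165).

>>> play_rows --pt "0 -0.25 0 0 0 0" --pt "0 -0.466 0.1 0 0 0" --pt "0 -0.466 0.3 0 0 0" --pt "0 -0.466 0.48 0 0 0" --pt "0 -0.466 0.52 0 0 0"

```text
time: 18.35
ee_pos: [0.579, -0.0167, 0.2841]
eef_rot: [0.995, -0.099, -0.002, 0.0]
ft_force: [0.5, -0.2, 0.7]
width: 0.0003
grip_force: 0.0
```

>>> play_rows --pt "0 0 0.01 0 0 0" --pt "0 0 0.02 0 0 0" --pt "0 0 0.03 0 0 0" --pt "0 0 0.04 0 0 0" --pt "0 0 0.05 0 0 0"

```text
time: 18.85
ee_pos: [0.5802, -0.0169, 0.2801]
eef_rot: [0.995, -0.1, 0.001, 0.0]
ft_force: [0.3, 0.2, -0.2]
width: 0.0008
grip_force: 0.0
```

>>> play_rows --pt "0 0 0.008 0 0 0" --pt "0 0 0.016 0 0 0" --pt "0 0 0.024 0 0 0" --pt "0 0 0.03 0 0 0" --pt "0 0 0.03 0 0 0"

```text
time: 19.35
ee_pos: [0.5801, -0.0168, 0.2751]
eef_rot: [0.995, -0.099, 0.0, 0.0]
ft_force: [-1.0, -0.2, 2.2]
width: 0.0006
grip_force: 1.1
```

>>> play_rows --pt "0 0 0.008 0 0 0" --pt "0 0 0.016 0 0 0" --pt "0 0 0.024 0 0 0" --pt "0 0 0.024 0 0 0"

```text
time: 19.75
ee_pos: [0.5801, -0.0168, 0.2715]
eef_rot: [0.995, -0.099, 0.0, 0.0]
ft_force: [-0.6, -0.2, 5.9]
width: 0.0004
grip_force: 2.2
```

>>> play_rows --pt "0 0 0.006 0 0 0" --pt "0 0 0.012 0 0 0" --pt "0 0 0.018 0 0 0" --pt "0 0 0.018 0 0 0"

```text
time: 20.15
ee_pos: [0.5801, -0.0167, 0.2704]
eef_rot: [0.995, -0.1, 0.0, 0.0]
ft_force: [-8.6, -0.6, 20.0]
width: 0.0005
grip_force: 9.5
```

The press rose steeply at the end of travel, so the key is bottomed. I lift off and check.

>>> play_rows --pt "0 0 -0.04 0 0 0" --pt "0 0 -0.12 0 0 0" --pt "0 0 -0.35 0 0 0" --pt "0 0 -0.6 0 0 0" --pt "0 0 -0.7 0 0 0"

```text
time: 20.65
ee_pos: [0.5805, -0.0165, 0.3777]
eef_rot: [0.995, -0.099, 0.002, -0.0]
ft_force: [0.4, 0.3, 1.0]
width: 0.0003
grip_force: 0.0
```

```bash
python3 - <<'E'
from h import *
q=status.read_state();print(q['ee_pos'],q['ft_force'],q['time'])
s=snap('side','s6'); w=snap('wrist','w6')
f=lambda s:s[165:245,240:345]
cv2.imwrite('pics/c7.png',cv2.hconcat([cv2.resize(f(s),(400,305),interpolation=2),cv2.resize(w,(400,305))]))
print(cv2.absdiff(f(s)[25:,35:],f(cv2.imread('pics/s5.png'))[25:,35:]).mean(), spotter.boxes_of('wrist','key')[:1])
E
```

```text
[ 0.58054844 -0.01652407  0.3777127 ] [0.41755987 0.25922    0.95316859] 20.65
0.896969696969697 [{'point': [0.5821, -0.0162, 0.093], 'conf': 0.56}]
```

View pics/c7.png

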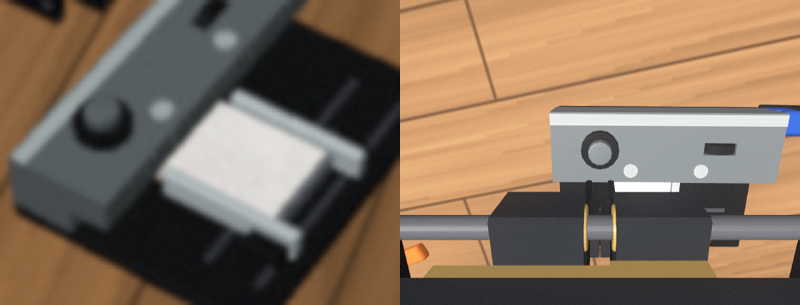

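The key is up again, the pad is unchanged between the bars, and the arm is clear.

```bash
python3 -c "
from bench import job
print(job.close_job())"
```

```text
the job is handed in; nothing more can be done
None
```

I rolled the wheel until the fingertip slipped, which means the pad is nipped against the fence. I then pressed the start key to its stop and let it come up, and handed the job in at about 21 s; no verdict came back.

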